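# Set up the plate drilling jig and feed in a blank

### The arm

A 6-joint arm with a two-finger parallel gripper is mounted at the origin on the work surface; the furniture and walls round the work are solid. World frame = base frame: x ahead of the robot, y to its left, z up, the work surface at z = 0. Lengths are in mm, angles in degrees, forces in N, time in s.
With the tool pointing down it reaches from about 300 to 850 mm from the base axis. Payload 4.2 kg.
Tool frame: the origin (TCP) lies midway between the tips of the shut fingers; the grasp point (between the pads) lies 19 mm behind it; z points along the fingers, y is the line along which they close (so a half turn about z gives the same grasp; the last joint's range is limited). The gripper opens to 91 mm and grips with 3 to 60 N. Pads are 32 mm wide; open, the fingers measure 118 mm over their backs; the gripper's body (76 mm by 178 mm) begins 60 mm behind the grasp point.
Start: joints at [-66.635, 18.312, 89.639, -0, 72.044, -1.146], TCP at [238.557, -523.2, 175.276] pointing down, gripper open.
Joint ranges: [-177.97, 177.97], [-48.28, 115.42], [12.27, 149.76], [-77.06, 257.06], [2.81, 150.46], [-146.56, 146.56]. Speed limits (degrees/s): [147.25, 147.25, 180, 180, 180, 180].

### API

Orientations are given as [roll, pitch, yaw] about the fixed x, y, z axes, in that order (R = Rz(yaw) Ry(pitch) Rx(roll)).
In Python, from workcell import env gives the robot as it stands.
- The arm moves only by the shell command python3 -m jog 'ROWS' [FORCE]. ROWS is a JSON object of lists of equal length, an entry for each row: "jaw": the finger opening in mm, from 0 to 91.2; "slide": the shift along the tool's x, y, z in units of 30 mm (1.0 is 30 mm), a list of three; "spin": the turn about the tool's z in units of 8 degrees (1.0 is 8 degrees). In form: {"jaw": [jaw, ...], "slide": [[dx, dy, dz], ...], "spin": [spin, ...]}. A call has 1 to 10 rows; each row shifts and turns the commanded pose from where the row before left it, along the tool's axes as they then stand; what a row does not reach is not made up. A row lasts 1/10 s, in which the tool goes at most 50 mm and 8.59 degrees, less where a joint would pass 70% of its speed; a pose out of reach is approached as far as the arm can. A call is refused whole if a number of a shift passes 1 or a number of a turn 1, either way. A call with a gripper value outside its range is refused whole. The fingers move at their own pace and stop on an object; FORCE is the grip in N (left out, the last holds). Time passes only in rows, so rows that do not move let the fingers close. It gives the time, the measured TCP pose, the force, the opening and the grip force at its end, in the units of the state.
- env.state(): the state, without advancing time (a new reading comes with each control period).
- env.grab_frame(name): name is "scene" or "top"; returns the picture (480x640x3 uint8, red, green, blue); there is no depth.
- env.camera_model(name): a dict with "fx", "fy", "cx", "cy" (pixels), "camera_from_world" (4x4, takes a point from world to camera coordinates). Camera axes: x right, y up, looking along -z (the intrinsics and any distortion apply to the point x, -y, -z); pixel columns grow to the right and rows downward; lengths in mm; the calibration is good to about 2 mm. A picture is of the moment at which its call begins. camera_model takes no time and is no camera call.
- env.job_done(): hands the job in; it is judged then, once.
The state is a dict: "time_s": time; "qpos": joint angles; "qvel": joint speeds; "effort": joint torques, N m; "ee_pos": TCP position; "ee_rot": TCP orientation; "force": force on the tool from outside, world axes, zero at the start; "torque": the same for the moment, N m; "gripper_width": finger opening in mm; "gripper_force": force on a finger pad.
Only numpy, scipy, OpenCV 4.12 (cv2) and the standard library are available. Lean on these libraries where they do the work, as an engineer would, in place of code of your own. Each camera call takes 0.05 s, during which the arm holds its last target. There are 200 camera calls.

### The job

Set up the drilling jig for the steel blank lying on its infeed: lower the thicker of the two U-shaped spacer plates over the four pillars with its open end facing the blank, then stack the drill-bush plate on top of it, both fully down and flat. Then push the blank along the base into the tunnel under the bush plate until it stands squarely against the closed end of the spacer. Leave the thinner spacer and the tools round about where they lie.

Things in the scene. Friction and masses are not known exactly. Their poses are not given: they have to be found in the camera images.
- jig: Dark steel jig base, immovable, 12 mm thick, x -135..55, y -50..50 mm. Origin: underside, centre of the pillars; z up, +x = feed direction. Screw heads, 4 mm high, at (46, +-30) and (-126, +-42) mm. Bare part at x < -40 mm is the infeed, where the blank lies.
- seat (a point): Point on the base's top midway between its four upright bright pillars (jig axes; z = 12 mm above the bench). Pillars: 8 mm diameter, at x +-20, y +-38 mm, 33 mm tall, the top 6 mm a bullet nose narrowing to 3 mm. The fitted thick spacer has its origin here; the fitted bush plate 15 mm above.
- spacer_thick: Loose flat U-shaped bright metal plate 15 mm thick, x -40..30, y -50..50 mm, 0.2 kg. Origin: underside, centre of its four 11 mm holes (x +-20, y +-38). Channel 53.5 mm wide, open at -x (flared by 8 mm a side over x -40..-30), closed at +x by a web x 12..30 mm, 18 mm thick: grip there, one finger in the channel. Fitted, its x points along the jig's x.
- stop_face (a point): Centre of the channel-side face of the thick spacer's web, at x = 12, y = 0, z = 7.5 mm in the spacer's frame: the stop that the blank's leading end must meet.
- spacer_thin: Spacer plate of the same outline and holes as spacer_thick but only 8 mm thick: too thin for this blank, to be left where it lies. Origin: underside, centre of its holes.
- bush_plate: Loose flat rectangular steel plate 8 mm thick, x -30..30, y -50..50 mm, 0.28 kg. Origin: underside, centre. Four 11 mm through holes at x +-20, y +-38 mm; two collared drill bushes, 17 mm diameter, 5 mm high on its top at x -8, y +-13 mm. Goes on either way round. Grip across its 60 mm (x) at y = 0.
- blank: Plain flat steel blank, 50 (its x) by 70 (its y) by 12 mm, 0.33 kg, slides freely. Origin: underside, centre. Lies on the infeed, long side roughly along the feed (origin at jig x -95..-80 mm, up to 6 mm off centre, 0.1 rad askew); either end may lead. Against the stop its origin is 35 mm before stop_face and its tail stands 28 mm out from the bush plate's edge, to be pushed there.
- marker: Paint marker lying on the bench, 19 x 117 mm; a bystander.
- big_nut: Large hex nut, 44 x 38 x 20 mm; a bystander.
Mind the look-alikes: they are no part of the job. Leave any green look-alike of the blank alone.

How it is judged:
By the outcome, as a careful person would: the job done as asked, in the order asked, and still so for the second after the job is handed in, with the robot touching nothing.
It also fails if it takes over 67 s, if anything falls off the work surface, if the arm or the gripper's body presses on something with over 40 N, if the wrist force passes 120 N, or if a joint passes its speed limit or range.

## Working session

There is one attempt and no reset: what is moved stays moved. The work goes in short steps, Python scripts to look and compute and a shell command to move; the robot and the scene stay as the last step left them, time stands still between calls to the robot, and variables do not carry over. Pictures are saved under pics/ and viewed, at most 10 in all, crops included, and the job is handed in when it is done.

```bash
mkdir -p pics; ls; python3 - <<'E'
from workcell import env
import cv2,numpy as np
for n in("scene","top"):
    cv2.imwrite(f"pics/{n}0.png",env.grab_frame(n)[:,:,::-1])
    m=env.camera_model(n);print(n,{k:(np.round(v,3).tolist() if k=="camera_from_world" else v) for k,v in m.items()})
s=env.state();print(s)
E
```

```text
pics
scene {'fx': 553.1722645341415, 'fy': 553.1722645341415, 'cx': 325.9191790608617, 'cy': 238.09950930527802, 'camera_from_world': [[-0.689, -0.725, 0.003, 401.455], [0.542, -0.512, 0.667, -372.16], [-0.482, 0.461, 0.745, -667.159], [0.0, 0.0, 0.0, 1.0]]}
top {'fx': 502.2699276146029, 'fy': 502.2699276146029, 'cx': 318.20816547382725, 'cy': 241.23173276309788, 'camera_from_world': [[-0.001, -1.0, -0.003, 5.079], [0.991, -0.002, 0.133, -579.741], [-0.133, -0.003, 0.991, -1056.586], [0.0, 0.0, 0.0, 1.0]]}
{'time_s': 0.1, 'qpos': array([-6.66351998e+01,  1.83484523e+01,  8.96993215e+01,  2.75208522e-04,
        7.20457591e+01, -1.14589052e+00]), 'qvel': array([ 0.01832284, -0.09033052, -0.14140338, -0.0802595 , -0.05800372,
       -0.02777246]), 'effort': array([-2.04406467e-05, -4.13335741e+01, -2.32510275e+01,  7.28326058e-02,
        4.21623490e-02, -3.71517115e-05]), 'ee_pos': array([ 238.34071687, -522.70061417,  174.50031053]), 'ee_rot': array([-1.79906491e+02, -2.13210571e-03,  2.45106040e+01]), 'force': array([-0.17761797, -0.07834166, -0.4999562 ]), 'torque': array([ 0.01748157,  0.01334282, -0.01999557]), 'gripper_force': 0.0, 'gripper_width': 91.17354202570924}
```

View pics/scene0.png

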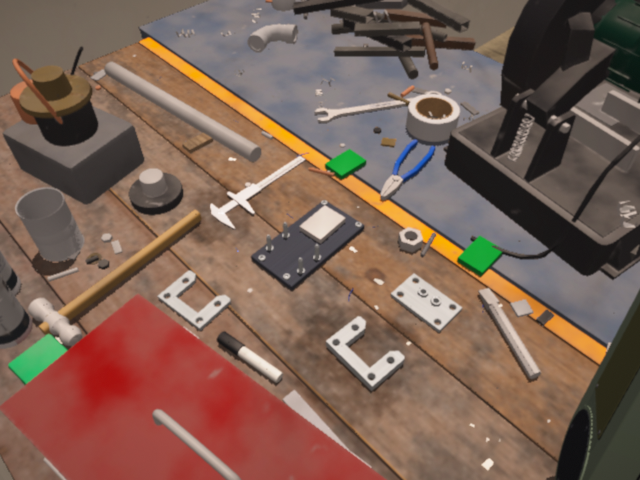

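View pics/top0.png

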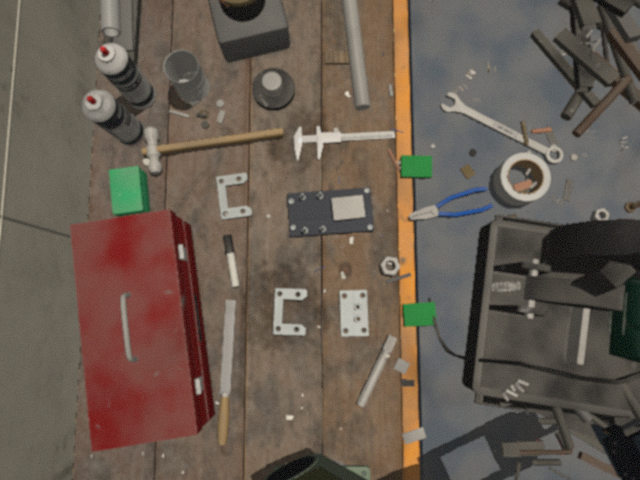

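Top view: jig at (330,213) with pillars on its left and the blank at (349,208). U plates at (234,195) and (290,312), bush plate at (354,313), marker (231,262), nut (389,266). There are green look-alikes of the blank. Next I'll enlarge.

```bash
python3 - <<'E'
import cv2,numpy as np
t=cv2.imread("pics/top0.png");s=cv2.imread("pics/scene0.png")
a=cv2.resize(t[168:243,205:385],None,fx=4.4,fy=4.4,interpolation=cv2.INTER_CUBIC)[:300*2]
b=cv2.resize(t[280:345,205:385],None,fx=4.4,fy=4.4,interpolation=cv2.INTER_CUBIC)
cv2.imwrite("pics/topc.png",cv2.vconcat([a,b])[:600]);print(a.shape,b.shape)
c=s[195:395,150:470];cv2.imwrite("pics/scenec.png",cv2.resize(c,None,fx=2.5,fy=2.5,interpolation=cv2.INTER_CUBIC))
E
```

```text
(330, 792, 3) (286, 792, 3)
```

View pics/topc.png

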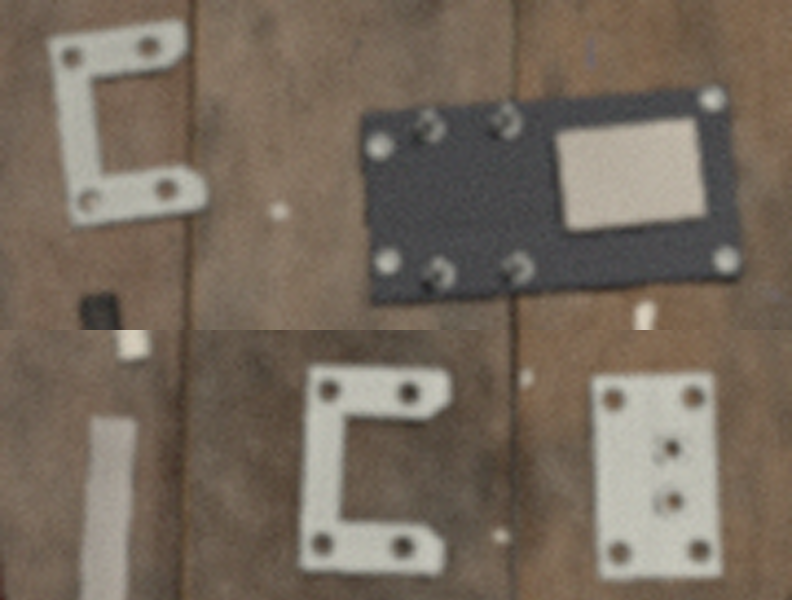

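View pics/scenec.png

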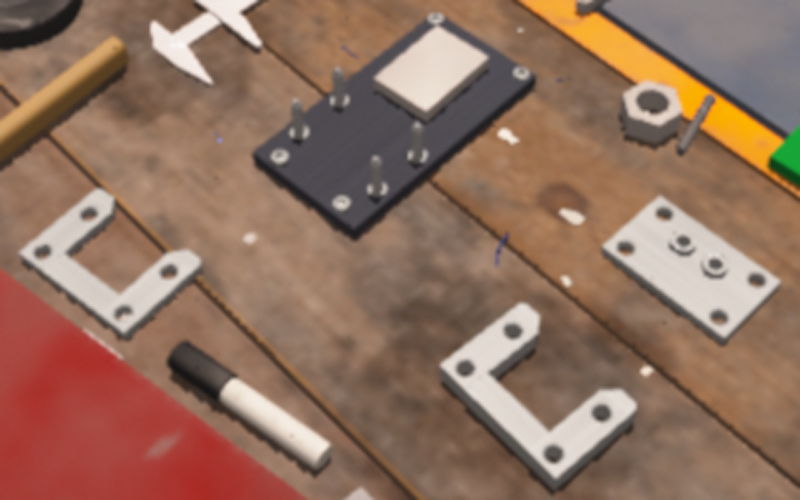

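Chosen: the thick spacer at top (290,312), scene (365,352), because its side face is visibly taller. The other candidate is the U at top (234,195), scene (195,300). Bush plate is at (354,313), and the blank is the pale one at (349,208), not the green ones. Now I'll fit poses from both views.

```bash
cat > h.py <<'E'
from workcell import env
import numpy as np
from scipy.optimize import least_squares
def proj(n,P):
    m=env.camera_model(n);P=np.atleast_2d(P);c=P@m["camera_from_world"][:3,:3].T+m["camera_from_world"][:3,3]
    return np.c_[m["fx"]*c[:,0]/-c[:,2]+m["cx"],m["cy"]-m["fy"]*c[:,1]/-c[:,2]]
def place(p,L):
    c,s=np.cos(p[2]),np.sin(p[2]);L=np.asarray(L,float);z=L[:,2] if L.shape[1]>2 else 0
    return np.c_[c*L[:,0]-s*L[:,1]+p[0],s*L[:,0]+c*L[:,1]+p[1],p[3]+z+0*L[:,0]]
def fit(L,obs,p0=(400,0,np.pi/2,10),zfix=None):
    def r(p):
        if zfix is not None:p=[*p[:3],zfix]
        return np.concatenate([(proj(n,place(p,L))-o).ravel() for n,o in obs.items()])
    s=least_squares(r,p0 if zfix is None else p0[:3]);return s.x,np.round(r(s.x),1).reshape(-1,2)
E
python3 - <<'E'
from h import *
def T(a):
    a=np.array(a,float);return np.c_[205+(a[:,0]+.5)/4.4-.5,np.where(a[:,1]<330,168+(a[:,1]+.5)/4.4,280+(a[:,1]-329.5)/4.4)-.5]
def S(a):
    a=np.array(a,float);return np.c_[150+(a[:,0]+.5)/2.5,195+(a[:,1]+.5)/2.5]-.5
H=[[20,-38],[-20,-38],[20,38],[-20,38]]
O={"thick":(H,[(329,391),(409,392),(322,544),(403,547)],[(466,368),(513,331),(553,454),(601,412)],15),
"thin":(H,[(72,57),(149,46),(89,202),(167,189)],[(43,251),(90,214),(123,312),(170,271)],8),
"bush":(H,[(614,399),(693,398),(620,552),(700,550)],[(626,248),(664,213),(719,317),(757,280)],8),
"jig":([[46,-30],[46,30],[-126,-42],[-126,42]],[(380,146),(388,262),(712,98),(727,260)],[(280,156),(341,203),(435,19),(521,73)],16),
"blank":([[35,-25],[-35,-25],[-35,25],[35,25]],[(557,133),(692,120),(706,216),(567,229)],[(376,75),(434,24),(489,62),(427,115)],24)}
for k,(L,t,s,z) in O.items():
    o={"top":T(t),"scene":S(s)}
    p,r=fit(L,o);q,r2=fit(L,o,zfix=z)
    print(k,"free",np.round([p[0],p[1],np.degrees(p[2]),p[3]],1),"fixed",z,np.round([q[0],q[1],np.degrees(q[2])],1),"res",np.abs(r).max(),np.abs(r2).max(), r.mean(0))
    for c in o: print("  ",c,np.round(fit(L,{c:o[c]},zfix=z)[0],2))
E
```

```text
thick free [428.3  70.9  88.   10.4] fixed 15 [427.3  72.1  88. ] res 0.5 1.0 [-0.025  0.125]
   top [429.    71.12   1.54]
   scene [426.32  72.78   1.54]
thin free [689.3 201.   98.1   2.9] fixed 8 [686.9 201.5  98.1] res 0.6 1.1 [-0.0125  0.1125]
   top [688.81 200.63   1.71]
   scene [685.29 202.19   1.71]
bush free [424.8 -74.8  91.7   3.8] fixed 8 [424.  -73.2  91.6] res 0.5 0.9 [-0.05    0.1625]
   top [425.68 -74.     1.6 ]
   scene [422.9  -72.33   1.6 ]
jig free [648.8  17.2  94.2  10.5] fixed 16 [646.5  18.8  94.3] res 0.4 1.2 [-0.025  0.05 ]
   top [648.11  17.51   1.65]
   scene [644.82  20.2    1.64]
blank free [658.7 -62.9  95.7  18.4] fixed 24 [656.4 -61.   95.8] res 1.5 2.5 [1.38777878e-17 1.00000000e-01]
   top [658.12 -62.14   1.67]
   scene [654.54 -59.56   1.67]
```

```bash
cat >> h.py <<'E'
def go(x,y,z,yaw):
    "spin units and slide units (axes after spin) to reach target"
    s=env.state();p=s["ee_pos"];y0=s["ee_rot"][2];d=np.array([x,y,z])-p;a=np.radians(yaw)
    print("at",p.round(1),"yaw",round(y0,2),"| spin",round(-(yaw-y0)/8,2),"slide",np.round([(d[0]*np.cos(a)+d[1]*np.sin(a))/30,(d[0]*np.sin(a)-d[1]*np.cos(a))/30,-d[2]/30],2))
E
python3 - <<'E'
from h import *
for n in("top","scene"): print(n,proj(n,[[238,-523,175],[238,-523,260],[300,-300,175],[400,-150,175],[400,-150,0],[238,-523,0]]).round())
go(429.7,92.1,100,-2)
E
```

```text
top [[608. 417.]
 [637. 428.]
 [484. 382.]
 [401. 327.]
 [388. 324.]
 [562. 400.]]
scene [[708. 151.]
 [738. 106.]
 [604. 197.]
 [489. 212.]
 [466. 285.]
 [659. 225.]]
at [ 238.3 -522.7  174.5] yaw 24.51 | spin 3.31 slide [  5.66 -20.7    2.48]
```

```bash
python3 -m jog '{"jaw":[70,70,70,70,70,70,70,70,70,70],"slide":[[0,0,-1],[0,0,-1],[0.41,-0.91,-1],[0.41,-0.91,-1],[0.41,-0.91,0],[0.41,-0.91,0],[0.41,-0.91,0],[0.41,-0.91,0],[0.41,-0.91,0],[0.41,-0.91,0]],"spin":[0,0,0,0,0,0,0,0,0,0]}' 40
python3 -c "
from h import *
go(429.7,92.1,100,-2)"
```

```text
time_s: 1.1
ee_pos: [237.1, -282.2, 294.9]
ee_rot: [-180.0, 0.0, 24.5]
force: [0.5, -0.4, -0.2]
gripper_width: 70.2
gripper_force: 0.0
at [ 237.1 -282.2  294.9] yaw 24.49 | spin 3.31 slide [  5.98 -12.69   6.5 ]
```

```bash
python3 -m jog '{"jaw":[60,60,60,60,60,60,60,60,60,60],"slide":[[0,0,0],[0,0,0],[0,0,0],[0,0,0],[0.46,-0.96,0.5],[0.46,-0.96,0.5],[0.46,-0.96,0.5],[0.46,-0.96,0.5],[0.46,-0.96,0.5],[0.46,-0.96,0.5]],"spin":[0.83,0.83,0.83,0.82,0,0,0,0,0,0]}' >/dev/null
python3 -m jog '{"jaw":[60,60,60,60,60,60,60,60],"slide":[[0.46,-0.96,0.5],[0.46,-0.96,0.5],[0.46,-0.96,0.5],[0.46,-0.96,0.5],[0.46,-0.96,0.5],[0.46,-0.96,0.5],[0.46,-0.96,0.5],[0,0,0]],"spin":[0,0,0,0,0,0,0,0]}'
python3 - <<'E'
from h import *
import cv2
go(429.7,92.1,100,-2); go(429.7,92.1,2.5,-2)
t=env.grab_frame("top")[:,:,::-1];s=env.grab_frame("scene")[:,:,::-1]
a=cv2.resize(t[260:360,230:350],(396,330),interpolation=cv2.INTER_CUBIC);b=cv2.resize(s[270:400,290:446],(396,330),interpolation=cv2.INTER_CUBIC)
cv2.imwrite("pics/a1.png",cv2.hconcat([a,b]))
E
```

```text
time_s: 2.9
ee_pos: [429.8, 86.7, 98.3]
ee_rot: [-180.0, 0.2, -1.8]
force: [-1.0, -0.3, -0.1]
gripper_width: 59.8
gripper_force: 0.0
at [429.8  86.7  98.3] yaw -1.77 | spin 0.03 slide [-0.01 -0.18 -0.06]
at [429.8  86.7  98.3] yaw -1.77 | spin 0.03 slide [-0.01 -0.18  3.19]
```

View pics/a1.png

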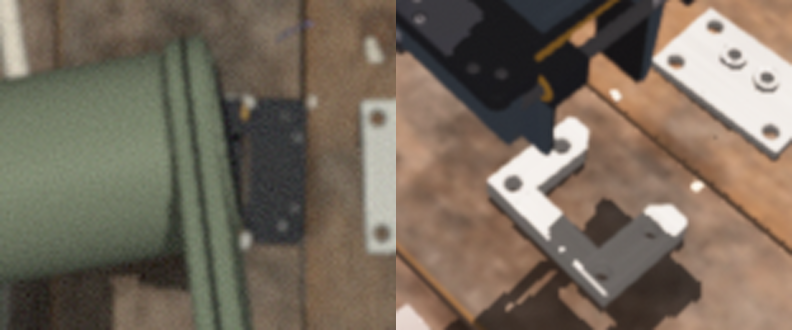

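The top view is blocked by the arm. The scene view shows the fingers straddling the thick spacer's web from above. Descending to grip.

```bash
python3 -m jog '{"jaw":[60,60,60,60,60,60,60,60],"slide":[[0,-0.18,0.5],[0,0,0.6],[0,0,0.6],[0,0,0.5],[0,0,0.4],[0,0,0.3],[0,0,0.2],[0,0,0]],"spin":[0.03,0,0,0,0,0,0,0]}'
python3 -c "
from h import *
go(429.7,92.1,2.5,-2)"
```

```text
time_s: 3.8
ee_pos: [429.4, 89.2, 7.0]
ee_rot: [180.0, 0.0, -2.3]
force: [0.4, -0.9, 0.1]
gripper_width: 59.8
gripper_force: 0.0
at [429.4  89.2   7. ] yaw -2.25 | spin -0.03 slide [ 0.01 -0.1   0.15]
```

```bash
python3 -m jog '{"jaw":[60,60,15,15,15,15,15,15,15,15],"slide":[[0,-0.08,0.13],[0,0,0],[0,0,0],[0,0,0],[0,0,0],[0,0,0],[0,0,0],[0,0,0],[0,0,0],[0,0,0]],"spin":[0,0,0,0,0,0,0,0,0,0]}' 45
python3 - <<'E'
from h import *
s=env.state();print(s['ee_pos'],s['gripper_width'],s['gripper_force'])
E
```

```text
time_s: 4.8
ee_pos: [429.9, 92.1, 3.3]
ee_rot: [180.0, 0.0, -2.2]
force: [0.1, -0.0, -0.2]
gripper_width: 15.2
gripper_force: 0.0
[429.90069833  92.12351218   3.3104655 ] 15.178735934825617 0.0
```

```bash
python3 - <<'E'
from h import *
import cv2
s=env.grab_frame("scene")[:,:,::-1]
cv2.imwrite("pics/a2.png",cv2.resize(s[270:410,280:460],(720,560),interpolation=cv2.INTER_CUBIC))
E
```

```text
(no output)
```

View pics/a2.png

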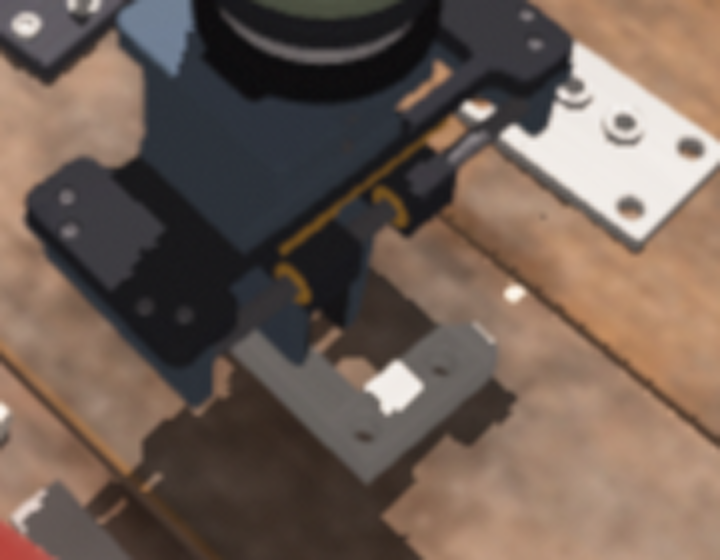

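```bash
python3 - <<'E'
from h import *
p=env.state()['ee_pos']
for dx in(-16,16):
  for dy in(-21,-7.6,7.6,21): print(dx,dy,((proj("scene",[p+[dx,dy,0]])-[280,270])*4).round(), ((proj("scene",[p+[dx,dy,30]])-[280,270])*4).round())
q=np.array([427.3,72.1,0]);a=np.radians(88)
for l in([30,-50],[30,50],[12,-26],[12,26]): print(l,((proj("scene",[q+[l[0]*np.cos(a)-l[1]*np.sin(a),l[0]*np.sin(a)+l[1]*np.cos(a),15]])-[280,270])*4).round())
E
```

```text
-16 -21 [[356. 357.]] [[361. 316.]]
-16 -7.6 [[331. 379.]] [[336. 338.]]
-16 7.6 [[303. 405.]] [[306. 364.]]
-16 21 [[277. 427.]] [[280. 387.]]
16 -21 [[295. 303.]] [[298. 261.]]
16 -7.6 [[270. 324.]] [[273. 283.]]
16 7.6 [[242. 349.]] [[244. 307.]]
16 21 [[216. 371.]] [[218. 330.]]
[30, -50] [[182. 279.]]
[30, 50] [[367. 461.]]
[12, -26] [[259. 293.]]
[12, 26] [[356. 386.]]
```

The fingers closed to 15 mm on nothing, and in the picture the finger ends (305,360) and (350,325) sit higher than the reported TCP implies. I'll reopen and feel downwards gently.

```bash
python3 -m jog '{"jaw":[50,50,50,50,50],"slide":[[0,0,0],[0,0,0],[0,0,0],[0,0,0],[0,0,0]],"spin":[0,0,0,0,0]}'
python3 -m jog '{"jaw":[50,50,50],"slide":[[0,0,0.07],[0,0,0],[0,0,0]],"spin":[0,0,0]}'
python3 -m jog '{"jaw":[50,50,50],"slide":[[0,0,0.05],[0,0,0],[0,0,0]],"spin":[0,0,0]}'
python3 - <<'E'
from h import *
import cv2
s=env.grab_frame("scene")[:,:,::-1]
c=cv2.resize(s[270:410,280:460],(720,560),interpolation=cv2.INTER_CUBIC)
cv2.imwrite("pics/a3.png",(255*(c/255.)**.55).astype(np.uint8))
E
```

```text
time_s: 5.35
ee_pos: [429.9, 92.1, 3.3]
ee_rot: [180.0, -0.0, -2.2]
force: [0.1, 0.5, -0.3]
gripper_width: 49.2
gripper_force: 0.0
time_s: 5.65
ee_pos: [429.8, 92.1, 1.1]
ee_rot: [180.0, 0.0, -2.2]
force: [0.0, -0.4, -0.3]
gripper_width: 49.9
gripper_force: 0.0
time_s: 5.95
ee_pos: [429.9, 92.1, -0.3]
ee_rot: [180.0, 0.0, -2.2]
force: [-0.9, 1.2, 0.3]
gripper_width: 49.9
gripper_force: 0.0
```

View pics/a3.png

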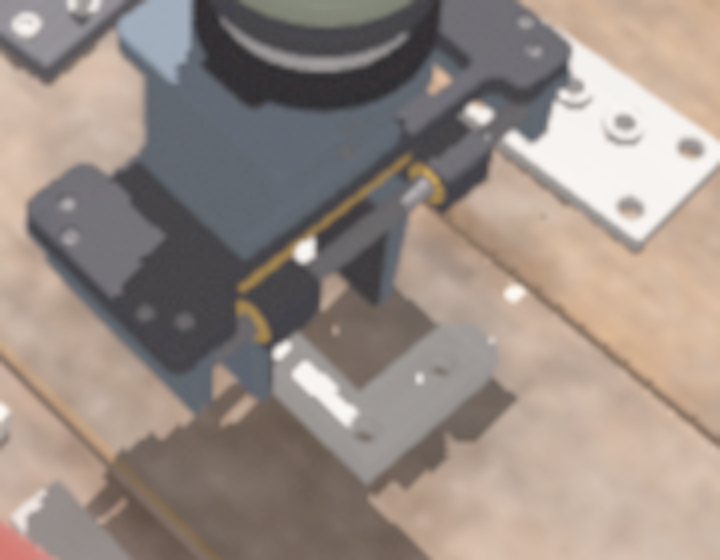

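Left finger end at (270,400), right at (385,305), about 30 px higher than the tips should be. No floor contact at z≈0, so I'll keep feeling down.

```bash
for i in 1; do python3 -m jog '{"jaw":[50,50,50],"slide":[[0,0,0.1],[0,0,0],[0,0,0]],"spin":[0,0,0]}' | sed -n '2p;4p'
python3 -m jog '{"jaw":[50,50,50],"slide":[[0,0,0.1],[0,0,0],[0,0,0]],"spin":[0,0,0]}'| sed -n '2p;4p'; done
```

```text
ee_pos: [429.8, 92.1, -3.4]
force: [0.1, -0.4, 0.6]
ee_pos: [429.8, 92.1, -6.4]
force: [0.3, 1.0, -0.5]
```

The reported TCP is well below the real tips. Continuing in small steps with the force watched.

```bash

python3 -m jog '{"jaw":[50,50],"slide":[[0,0,0.1],[0,0,0]],"spin":[0,0]}' | sed -n '2p;4p'
python3 -m jog '{"jaw":[50,50],"slide":[[0,0,0.1],[0,0,0]],"spin":[0,0]}' | sed -n '2p;4p'
```

```text
ee_pos: [429.6, 92.1, -9.6]
force: [0.3, 0.2, 0.1]
ee_pos: [429.7, 92.1, -12.6]
force: [0.3, -0.3, 0.4]
```

```bash

python3 -m jog '{"jaw":[50,50],"slide":[[0,0,0.1],[0,0,0]],"spin":[0,0]}' | sed -n '2p;4p'
```

```text
ee_pos: [429.6, 92.1, -15.6]
force: [-0.1, -0.1, -0.2]
```

```bash

python3 -m jog '{"jaw":[50,50],"slide":[[0,0,0.1],[0,0,0]],"spin":[0,0]}' | sed -n '2p;4p'
```

```text
ee_pos: [429.6, 92.1, -18.6]
force: [0.4, -0.4, -0.1]
```

```bash

python3 -m jog '{"jaw":[50,50],"slide":[[0,0,0.1],[0,0,0]],"spin":[0,0]}' | sed -n '2p;4p'
```

```text
ee_pos: [429.6, 92.1, -21.6]
force: [0.0, 0.4, -0.3]
```

```bash

python3 -m jog '{"jaw":[50,50],"slide":[[0,0,0.06],[0,0,0]],"spin":[0,0]}' | sed -n '2p;4p'
```

```text
ee_pos: [429.8, 92.1, -23.3]
force: [0.8, 0.0, 0.3]
```

```bash

python3 -m jog '{"jaw":[50,50],"slide":[[0,0,0.06],[0,0,0]],"spin":[0,0]}' | sed -n '2p;4p'
```

```text
ee_pos: [429.8, 92.1, -25.0]
force: [0.4, -0.1, 0.9]
```

```bash

python3 -m jog '{"jaw":[50,50],"slide":[[0,0,0.06],[0,0,0]],"spin":[0,0]}' | sed -n '2p;4p'
```

```text
ee_pos: [429.8, 92.1, -26.9]
force: [0.0, -0.2, 0.3]
```

```bash

python3 -m jog '{"jaw":[50,50],"slide":[[0,0,0.06],[0,0,0]],"spin":[0,0]}' | sed -n '2p;4p'
python3 -m jog '{"jaw":[12,12,12,12,12,12],"slide":[[0,0,0],[0,0,0],[0,0,0],[0,0,0],[0,0,0],[0,0,0]],"spin":[0,0,0,0,0,0]}' 45
```

```text
ee_pos: [429.8, 92.1, -28.6]
force: [-0.4, 0.2, -0.2]
time_s: 9.0
ee_pos: [430.0, 92.2, -28.4]
ee_rot: [-180.0, -0.0, -2.2]
force: [0.9, 0.9, 0.0]
gripper_width: 17.7
gripper_force: 45.0
```

The web is gripped (17.7 mm, 45 N) and self-centred where it was measured. I'll lift and carry it by relative distances.

```bash

python3 -m jog '{"jaw":[12,12,12,12,12,12,12,12],"slide":[[0,0,-0.2],[0,0,-0.4],[0,0,-0.6],[0,0,-0.6],[0,0,-0.4],[0,0,-0.2],[0,0,0],[0,0,0]],"spin":[0,0,0,-0.3,-0.3,-0.19,0,0]}'
python3 -c "
from h import *
go(646.7,38.6,43,4.1)"
```

```text
time_s: 9.8
ee_pos: [429.4, 92.0, 43.1]
ee_rot: [180.0, 0.1, 4.1]
force: [-0.5, -0.9, -2.0]
gripper_width: 17.5
gripper_force: 45.0
at [429.4  92.   43.1] yaw 4.08 | spin -0.0 slide [7.1  2.29 0.  ]
```

Its weight (2 N) shows on the wrist. Moving over the jig.

```bash

python3 -m jog '{"jaw":[12,12,12,12,12,12,12,12,12,12],"slide":[[0.4,0.1,0],[0.8,0.3,0],[0.9,0.3,0],[0.9,0.3,0],[0.9,0.3,0],[0.9,0.3,0],[0.9,0.3,0],[0.8,0.25,0],[0.4,0.14,0],[0.2,0,0]],"spin":[0,0,0,0,0,0,0,0,0,0]}' >/dev/null
python3 -m jog '{"jaw":[12,12,12],"slide":[[0,0,0],[0,0,0],[0,0,0]],"spin":[0,0,0]}'
python3 - <<'E'
from h import *
import cv2
go(646.7,38.6,43,4.1)
s=env.grab_frame("scene")[:,:,::-1];t=env.grab_frame("top")[:,:,::-1]
a=cv2.resize(s[170:300,230:390],(800,650),interpolation=cv2.INTER_CUBIC)[:600]
cv2.imwrite("pics/a4.png",(255*(a/255.)**.6).astype(np.uint8))
cv2.imwrite("pics/t4.png",t)
# predicted hole tops of fitted-height-free spacer
p=env.state()['ee_pos'];y=np.radians(env.state()['ee_rot'][2]+90)
o=p[:2]-21*np.array([np.cos(y),np.sin(y)])
for z in(75.5+0,):
  print(((proj("scene",place([o[0],o[1],y,71.5+15],[[20,-38],[-20,-38],[20,38],[-20,38]]))-[230,170])*5).round())
print(((proj("scene",place([646.5,18.8,np.radians(94.3),45],[[20,-38],[-20,-38],[20,38],[-20,38]]))-[230,170])*5).round())
E
```

```text
time_s: 11.1
ee_pos: [646.4, 39.1, 43.4]
ee_rot: [180.0, 0.1, 4.1]
force: [0.7, 0.0, -2.0]
gripper_width: 17.3
gripper_force: 45.0
at [646.4  39.1  43.4] yaw 4.13 | spin 0.0 slide [0.01 0.02 0.01]
[[178. 233.]
 [264. 170.]
 [343. 349.]
 [429. 282.]]
[[189. 322.]
 [272. 259.]
 [350. 437.]
 [432. 369.]]
```

View pics/a4.png

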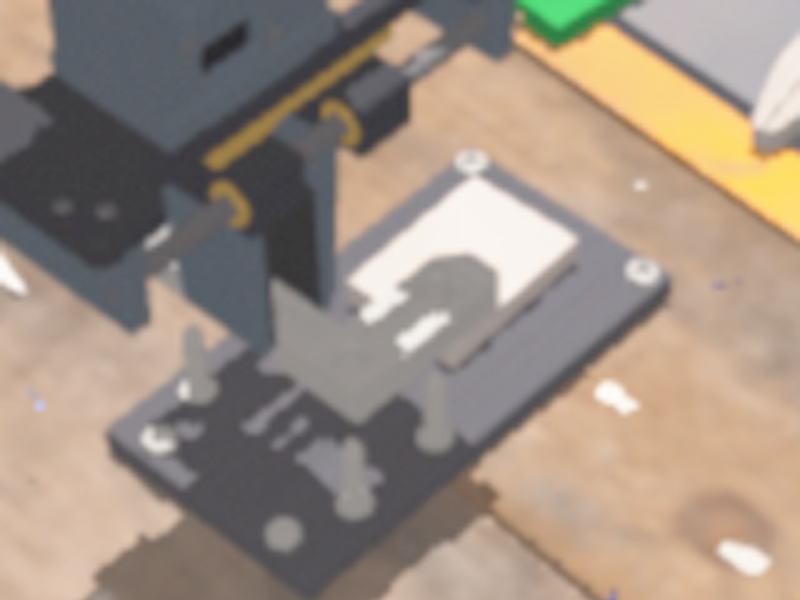

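Pillar tops at (193,335), (350,440) and (433,375) lie within 2 raw px of the predicted ones, and the held spacer's corner at (362,424) is also close to prediction. Lowering with force watched.

```bash

python3 -m jog '{"jaw":[12,12,12,12],"slide":[[0.02,0.02,0.3],[0,0,0.3],[0,0,0.15],[0,0,0]],"spin":[0,0,0,0]}' | sed -n '2,4p'
python3 -m jog '{"jaw":[12,12,12],"slide":[[0,0,0.08],[0,0,0.07],[0,0,0]],"spin":[0,0,0]}' | sed -n '2,4p'
python3 -m jog '{"jaw":[12,12],"slide":[[0,0,0.07],[0,0,0]],"spin":[0,0]}' | sed -n '2,4p'
```

```text
ee_pos: [646.9, 38.3, 19.6]
ee_rot: [180.0, 0.2, 4.1]
force: [0.2, -0.3, -1.8]
ee_pos: [647.8, 38.3, 16.4]
ee_rot: [180.0, 0.0, 4.1]
force: [-0.7, 0.8, -1.3]
ee_pos: [647.8, 38.3, 14.3]
ee_rot: [180.0, 0.0, 4.1]
force: [-0.2, 0.9, -1.3]
```

```bash

python3 -m jog '{"jaw":[12,12,12],"slide":[[-0.03,0,0],[0,0,0.08],[0,0,0]],"spin":[0,0,0]}' | sed -n '2,4p'
python3 -m jog '{"jaw":[12,12],"slide":[[0,0,0.08],[0,0,0]],"spin":[0,0]}' | sed -n '2,4p'
```

```text
ee_pos: [646.7, 38.2, 11.7]
ee_rot: [180.0, 0.0, 4.1]
force: [0.0, 0.3, -1.8]
ee_pos: [646.8, 38.3, 9.3]
ee_rot: [-180.0, 0.0, 4.1]
force: [0.2, -0.0, -2.0]
```

```bash

python3 -m jog '{"jaw":[12,12],"slide":[[0,0,0.1],[0,0,0]],"spin":[0,0]}' | sed -n '2,4p'
```

```text
ee_pos: [646.8, 38.3, 6.2]
ee_rot: [-180.0, 0.0, 4.1]
force: [0.7, 1.1, -2.1]
```

```bash

python3 -m jog '{"jaw":[12,12],"slide":[[0,0,0.1],[0,0,0]],"spin":[0,0]}' | sed -n '2,4p'
```

```text
ee_pos: [646.8, 38.3, 3.2]
ee_rot: [-180.0, 0.0, 4.1]
force: [0.6, 1.2, -1.6]
```

No contact past the noses; continuing down.

```bash

python3 -m jog '{"jaw":[12,12,12,12],"slide":[[0,0,0.15],[0,0,0.15],[0,0,0.15],[0,0,0]],"spin":[0,0,0,0]}' | sed -n '2,4p'
```

```text
ee_pos: [646.4, 38.3, -10.9]
ee_rot: [-180.0, 0.1, 4.1]
force: [-1.6, 1.3, -3.1]
```

```bash

python3 -m jog '{"jaw":[12,12,12],"slide":[[0,0,0.07],[0,0,0.06],[0,0,0]],"spin":[0,0,0]}' | sed -n '2,4p'
```

```text
ee_pos: [647.1, 38.4, -13.9]
ee_rot: [-180.0, -0.0, 4.1]
force: [-0.1, 2.0, -2.2]
```

```bash

python3 -m jog '{"jaw":[12,12],"slide":[[0,0,0.04],[0,0,0]],"spin":[0,0]}'
```

```text
time_s: 13.9
ee_pos: [647.2, 38.4, -14.9]
ee_rot: [-180.0, -0.0, 4.1]
force: [-0.4, 1.1, -2.3]
gripper_width: 17.6
gripper_force: 45.0
```

```bash

python3 -m jog '{"jaw":[12,12],"slide":[[0,0,0.04],[0,0,0]],"spin":[0,0]}' | sed -n '2,4p'
python3 -m jog '{"jaw":[12,12],"slide":[[0,0,0.04],[0,0,0]],"spin":[0,0]}'| sed -n '2,4p'
```

```text
ee_pos: [647.1, 38.4, -16.2]
ee_rot: [-180.0, -0.0, 4.1]
force: [0.6, 1.7, -0.6]
ee_pos: [647.3, 38.4, -16.4]
ee_rot: [-180.0, -0.0, 4.1]
force: [-1.7, 1.9, 4.9]
```

Seated at exactly the expected height (−16.4, 5 N up). Releasing and moving to the bush plate.

```bash

python3 -m jog '{"jaw":[40,40,40,40,40,50,60,70,80,80],"slide":[[0,0,0],[0,0,0],[0,0,0],[0,0,-0.2],[0,0,-0.5],[0,0,-0.8],[0,0,-0.8],[0,0,-0.3],[0,0,0],[0,0,0]],"spin":[0,0,0,0,0,0,0,0,0.3,0]}'
python3 -c "
from h import *
go(425.7,-74,30,1.7)"
```

```text
time_s: 15.3
ee_pos: [646.9, 38.2, 60.7]
ee_rot: [180.0, 0.0, 1.7]
force: [-0.5, -0.7, -0.2]
gripper_width: 76.9
gripper_force: 0.0
at [646.9  38.2  60.7] yaw 1.71 | spin 0.0 slide [-7.48  3.52  1.02]
```

```bash

python3 -m jog '{"jaw":[80,80,80,80,80,80,80,80,80,80],"slide":[[-0.5,0.2,0],[-0.9,0.42,0],[-0.95,0.45,0],[-0.95,0.45,0],[-0.95,0.45,0],[-0.95,0.45,0],[-0.95,0.45,0.2],[-0.8,0.4,0.3],[-0.4,0.2,0.5],[-0.13,0.05,0.5]],"spin":[0,0,0,0,0,0,0,0,0,0]}' >/dev/null
python3 -m jog '{"jaw":[80,80,80],"slide":[[0,0,0.3],[0,0,0],[0,0,0]],"spin":[0,0,0]}'
python3 -c "
from h import *
go(425.7,-74,-20,1.7)
s=env.state();p=s['ee_pos']
import cv2
s=env.grab_frame('scene')[:,:,::-1]
a=cv2.resize(s[170:330,225:465],(600,400),interpolation=cv2.INTER_CUBIC)
cv2.imwrite('pics/a5.png',(255*(a/255.)**.6).astype(np.uint8))
"
```

```text
time_s: 16.6
ee_pos: [426.5, -73.9, 6.7]
ee_rot: [180.0, -0.0, 1.7]
force: [0.4, 0.5, 0.4]
gripper_width: 79.9
gripper_force: 0.0
at [426.5 -73.9   6.7] yaw 1.75 | spin 0.01 slide [-0.03  0.    0.89]
```

View pics/a5.png

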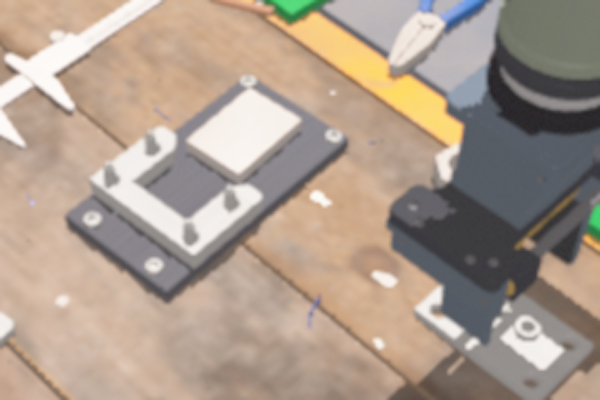

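The spacer sits flat over all four pillars, open end toward the blank. The gripper is above the bush plate at (500,340). Lowering.

```bash

python3 -m jog '{"jaw":[80,80,80,80,80],"slide":[[-0.02,0,0.3],[0,0,0.3],[0,0,0.25],[0,0,0.1],[0,0,0]],"spin":[0,0,0,0,0]}' | sed -n '2,4p'
python3 -m jog '{"jaw":[80,80],"slide":[[0,0,0.1],[0,0,0]],"spin":[0,0]}'| sed -n '2,4p'
```

```text
ee_pos: [424.8, -73.9, -22.5]
ee_rot: [-180.0, 0.1, 1.7]
force: [-0.1, 0.5, 0.4]
ee_pos: [425.2, -74.0, -25.0]
ee_rot: [180.0, 0.0, 1.7]
force: [0.2, 0.1, -0.4]
```

```bash

python3 -m jog '{"jaw":[80,80],"slide":[[0,0,0.07],[0,0,0]],"spin":[0,0]}'| sed -n '2,4p'
```

```text
ee_pos: [425.2, -74.0, -27.0]
ee_rot: [180.0, 0.0, 1.7]
force: [0.2, -0.0, -0.1]
```

```bash

python3 -m jog '{"jaw":[80,80],"slide":[[0,0,0.07],[0,0,0]],"spin":[0,0]}'| sed -n '2,4p'
```

```text
ee_pos: [425.2, -74.0, -29.2]
ee_rot: [-180.0, 0.0, 1.7]
force: [0.2, 0.3, 0.7]
```

```bash

python3 -m jog '{"jaw":[80,80],"slide":[[0,0,0.05],[0,0,0]],"spin":[0,0]}'| sed -n '2,4p'
```

```text
ee_pos: [425.2, -74.0, -30.7]
ee_rot: [180.0, 0.0, 1.7]
force: [-0.4, 0.5, -1.0]
```

```bash

python3 -m jog '{"jaw":[80,80],"slide":[[0,0,0.05],[0,0,0]],"spin":[0,0]}'| sed -n '2,4p'
```

```text
ee_pos: [425.2, -74.0, -32.2]
ee_rot: [180.0, 0.0, 1.7]
force: [-0.0, 0.2, -0.6]
```

```bash

python3 -m jog '{"jaw":[54,54,54,54],"slide":[[0,0,0],[0,0,0],[0,0,0],[0,0,0]],"spin":[0,0,0,0]}' 45
```

```text
time_s: 18.55
ee_pos: [425.2, -73.9, -32.1]
ee_rot: [-180.0, 0.0, 1.7]
force: [-0.8, 1.5, 1.0]
gripper_width: 58.5
gripper_force: 45.0
```

```bash

python3 -m jog '{"jaw":[54,54,54,54,54,54,54,54],"slide":[[0,0,-0.2],[0,0,-0.4],[0,0,-0.6],[0,0,-0.6],[0,0,-0.4],[0,0,-0.2],[0,0,0],[0,0,0]],"spin":[0,0,0,-0.15,-0.16,0,0,0]}'
python3 -c "
from h import *
go(647.6,17.8,40,4.2)"
```

```text
time_s: 19.35
ee_pos: [424.7, -73.9, 39.5]
ee_rot: [-180.0, 0.1, 4.2]
force: [-0.1, -0.1, -2.5]
gripper_width: 58.4
gripper_force: 45.0
at [424.7 -73.9  39.5] yaw 4.18 | spin -0.0 slide [ 7.63 -2.5  -0.02]
```

```bash

python3 -m jog '{"jaw":[54,54,54,54,54,54,54,54,54,54],"slide":[[0.4,-0.1,0],[0.8,-0.3,0],[0.95,-0.3,0],[0.95,-0.3,0],[0.95,-0.3,0],[0.95,-0.3,0],[0.95,-0.3,0],[0.9,-0.3,0],[0.5,-0.2,0],[0.25,-0.1,0]],"spin":[0,0,0,0,0,0,0,0,0,0]}' >/dev/null
python3 -m jog '{"jaw":[54,54,54,54],"slide":[[0,0,0],[0,0,0],[0,0,0],[0,0,0]],"spin":[0,0,0,0]}'
python3 -c "
from h import *
go(647.6,17.8,18,4.2)"
```

```text
time_s: 20.75
ee_pos: [646.5, 17.0, 40.1]
ee_rot: [180.0, 0.0, 4.2]
force: [-0.4, -0.0, -3.5]
gripper_width: 58.3
gripper_force: 45.0
at [646.5  17.   40.1] yaw 4.16 | spin -0.01 slide [ 0.04 -0.02  0.74]
```

```bash

python3 -m jog '{"jaw":[54,54,54,54,54],"slide":[[0.03,-0.02,0.3],[0,0,0.3],[0,0,0.15],[0,0,0],[0,0,0]],"spin":[0,0,0,0,0]}'| sed -n '2,4p'
python3 -m jog '{"jaw":[54,54],"slide":[[0,0,0.1],[0,0,0]],"spin":[0,0]}'| sed -n '2,4p'
python3 -m jog '{"jaw":[54,54],"slide":[[0,0,0.08],[0,0,0]],"spin":[0,0]}'| sed -n '2,4p'
```

```text
ee_pos: [648.0, 18.1, 17.1]
ee_rot: [180.0, 0.0, 4.2]
force: [-0.5, 0.5, -2.8]
ee_pos: [648.0, 18.1, 14.3]
ee_rot: [180.0, 0.0, 4.2]
force: [-0.6, 0.3, -3.8]
ee_pos: [647.9, 18.1, 11.8]
ee_rot: [180.0, 0.0, 4.2]
force: [0.1, 0.1, -3.3]
```

```bash

python3 -m jog '{"jaw":[54,54],"slide":[[0,0,0.08],[0,0,0]],"spin":[0,0]}'| sed -n '2,4p'
```

```text
ee_pos: [647.8, 18.1, 9.3]
ee_rot: [180.0, 0.0, 4.2]
force: [1.2, -0.6, -3.8]
```

```bash

python3 -m jog '{"jaw":[54,54],"slide":[[0,0,0.08],[0,0,0]],"spin":[0,0]}'| sed -n '2,4p'
```

```text
ee_pos: [647.8, 18.1, 6.9]
ee_rot: [180.0, 0.0, 4.2]
force: [-0.2, 0.5, -2.8]
```

```bash

python3 -m jog '{"jaw":[54,54],"slide":[[0,0,0.08],[0,0,0]],"spin":[0,0]}'| sed -n '2,4p'
```

```text
ee_pos: [647.8, 18.1, 4.5]
ee_rot: [180.0, 0.0, 4.2]
force: [-1.7, -0.3, -3.8]
```

```bash

python3 -m jog '{"jaw":[54,54,54],"slide":[[0,0,0.1],[0,0,0.1],[0,0,0]],"spin":[0,0,0]}'| sed -n '2,4p'
python3 -m jog '{"jaw":[54,54],"slide":[[0,0,0.06],[0,0,0]],"spin":[0,0]}'| sed -n '2,4p'
```

```text
ee_pos: [647.5, 18.1, -1.8]
ee_rot: [180.0, 0.1, 4.2]
force: [-0.3, 0.2, -3.5]
ee_pos: [647.9, 18.1, -3.2]
ee_rot: [180.0, 0.0, 4.2]
force: [0.5, 0.3, -3.3]
```

```bash

python3 -m jog '{"jaw":[54,54],"slide":[[0,0,0.06],[0,0,0]],"spin":[0,0]}'| sed -n '2,4p'
python3 -m jog '{"jaw":[54,54],"slide":[[0,0,0.04],[0,0,0]],"spin":[0,0]}'
```

```text
ee_pos: [648.0, 18.1, -4.9]
ee_rot: [180.0, 0.0, 4.2]
force: [1.3, 0.3, -3.4]
time_s: 23.15
ee_pos: [648.1, 18.1, -5.0]
ee_rot: [180.0, -0.0, 4.2]
force: [-2.5, -0.1, 3.5]
gripper_width: 57.8
gripper_force: 45.0
```

Bush plate seated (−5.0 as predicted). Release, rise, and turn 90° for squaring the blank.

```bash

python3 -m jog '{"jaw":[75,75,75,75,75,75,75,75,75,75],"slide":[[0,0,0],[0,0,0],[0,0,-0.3],[0,0,-0.6],[0,0,-0.6],[0,0,-0.5],[0,0,0],[0,0,0],[0,0,0],[0,0,0]],"spin":[0,0,0,0,0,-1,-1,-1,-1,-1]}' >/dev/null
python3 -m jog '{"jaw":[75,75,75,75,75,75,75,75],"slide":[[0,0,0],[0,0,0],[0,0,0],[0,0,0],[0,0,0],[0,0,0],[0,0,0],[0,0,0]],"spin":[-1,-1,-1,-1,-1,-1,-0.2,0]}'
python3 -c "
from h import *
go(658,-61.7,20,94.2)"
```

```text
time_s: 24.95
ee_pos: [648.3, 18.1, 54.5]
ee_rot: [180.0, 0.0, 93.7]
force: [-1.1, -0.7, 0.2]
gripper_width: 74.7
gripper_force: 0.0
at [648.3  18.1  54.5] yaw 93.67 | spin -0.07 slide [-2.68  0.13  1.15]
```

```bash

python3 -m jog '{"jaw":[75,75,75,75,75,75,75,75],"slide":[[-0.5,0.03,0],[-0.8,0.04,0],[-0.8,0.04,0],[-0.5,0.02,0.3],[-0.08,0,0.5],[0,0,0.5],[0,0,0.4],[0,0,0]],"spin":[-0.07,0,0,0,0,0,0,0]}' >/dev/null
python3 -m jog '{"jaw":[75,75,75],"slide":[[0,0,0.3],[0,0,0],[0,0,0]],"spin":[0,0,0]}'
python3 -c "
from h import *
go(658,-61.7,-14,94.2)"
```

```text
time_s: 26.05
ee_pos: [658.1, -61.6, -5.7]
ee_rot: [180.0, 0.0, 94.4]
force: [-1.3, -0.6, 0.2]
gripper_width: 75.3
gripper_force: 0.0
at [658.1 -61.6  -5.7] yaw 94.36 | spin 0.02 slide [-0.   -0.    0.28]
```

```bash

python3 -m jog '{"jaw":[75,75,75,75],"slide":[[0,0,0.14],[0,0,0.14],[0,0,0.07],[0,0,0]],"spin":[0.02,0,0,0]}'| sed -n '2,4p'
python3 -m jog '{"jaw":[75,75],"slide":[[0,0,0.06],[0,0,0]],"spin":[0,0]}'| sed -n '2,4p'
```

```text
ee_pos: [657.6, -61.7, -16.9]
ee_rot: [-180.0, -0.0, 94.2]
force: [-0.5, -0.2, -0.6]
ee_pos: [657.8, -61.8, -18.4]
ee_rot: [-180.0, 0.0, 94.2]
force: [0.3, -0.5, -0.5]
```

```bash

python3 -m jog '{"jaw":[75,75],"slide":[[0,0,0.06],[0,0,0]],"spin":[0,0]}'| sed -n '2,4p'
```

```text
ee_pos: [657.7, -61.8, -20.3]
ee_rot: [-180.0, 0.0, 94.2]
force: [-0.1, 0.7, 0.7]
```

```bash

python3 -m jog '{"jaw":[75,75],"slide":[[0,0,0.06],[0,0,0]],"spin":[0,0]}'| sed -n '2,4p'
```

```text
ee_pos: [657.7, -61.8, -22.1]
ee_rot: [-180.0, 0.0, 94.2]
force: [-0.5, 0.2, -1.1]
```

```bash

python3 -m jog '{"jaw":[44,44,44,44,44,44],"slide":[[0,0,0],[0,0,0],[0,0,0],[0,0,0],[0,0,0],[0,0,0]],"spin":[0,0,0,0,0,0]}' 15
python3 - <<'E'
from h import *
a=np.radians(94.2);u=np.array([np.cos(a),np.sin(a)]);v=np.array([-u[1],u[0]])
p=env.state()['ee_pos'][:2];d=p-[648.1,17.9];print("feed",d@u,"lat",d@v)
E
```

```text
time_s: 27.65
ee_pos: [657.6, -61.7, -21.8]
ee_rot: [-180.0, -0.0, 94.2]
force: [-1.6, 0.4, 1.3]
gripper_width: 50.0
gripper_force: 14.9
feed -80.12350140797516 lat -3.616059775229131
```

The blank is gripped square (50.0 mm). Centre it and slide it 20 mm forward along the base.

```bash

python3 -m jog '{"jaw":[44,44,44,44],"slide":[[0,-0.06,0],[0,-0.06,0],[0,0,0],[0,0,0]],"spin":[0,0,0,0]}' | sed -n '2,4p'
python3 -m jog '{"jaw":[44,44,44,44,44,44,44],"slide":[[0.12,0,0],[0.12,0,0],[0.12,0,0],[0.12,0,0],[0.12,0,0],[0,0,0],[0,0,0]],"spin":[0,0,0,0,0,0,0]}'
python3 - <<'E'
from h import *
a=np.radians(94.2);u=np.array([np.cos(a),np.sin(a)]);v=np.array([-u[1],u[0]])
p=env.state()['ee_pos'][:2];d=p-[648.1,17.9];print("feed",d@u,"lat",d@v)
E
```

```text
ee_pos: [654.5, -62.1, -21.8]
ee_rot: [180.0, 0.0, 94.2]
force: [1.6, -0.8, -1.1]
time_s: 28.75
ee_pos: [652.9, -43.2, -21.8]
ee_rot: [-180.0, -0.1, 94.2]
force: [-0.2, 1.7, 1.8]
gripper_width: 50.3
gripper_force: 14.9
feed -61.2555701641546 lat -0.2725319375679177
```

```bash

python3 -m jog '{"jaw":[64,64,64,64,64,64,40,16,16,16],"slide":[[0,0,0],[0,0,0],[0,0,-0.3],[0,0,-0.6],[0,0,-0.5],[-0.4,0,0],[-0.7,0,0],[-0.7,0,0],[-0.25,0,0],[0,0,0]],"spin":[0,0,0,0,0,0,0,0,0,0]}'
python3 -m jog '{"jaw":[16,16,16,16,16,16],"slide":[[0,0,0.2],[0,0,0.4],[0,0,0.4],[0,0,0.25],[0,0,0],[0,0,0]],"spin":[0,0,0,0,0,0]}'
cat >> h.py <<'E'
def fl():
    a=np.radians(94.2);u=np.array([np.cos(a),np.sin(a)]);v=np.array([-u[1],u[0]])
    s=env.state();d=s['ee_pos'][:2]-[648.1,17.9];f=s['force'][:2];print("feed",d@u,"lat",d@v,"F",f@u,f@v,"yaw",s['ee_rot'][2])
E
python3 -c "
from h import *
fl()"
```

```text
time_s: 29.75
ee_pos: [657.2, -106.8, 19.6]
ee_rot: [-180.0, -0.0, 94.1]
force: [-0.2, 0.2, 0.4]
gripper_width: 35.0
gripper_force: 0.0
time_s: 30.35
ee_pos: [657.5, -105.2, -17.7]
ee_rot: [-180.0, -0.0, 94.2]
force: [0.9, -0.8, -0.3]
gripper_width: 16.3
gripper_force: 0.0
feed -123.43639650194037 lat -0.32275091637907616 F -0.841719026582116 -0.8476428931441501 yaw 94.21128588444756
```

```bash

python3 -m jog '{"jaw":[16,16,16,16,16,16,16,16,16],"slide":[[0,0,0.12],[0,0,0],[0.15,0,0],[0.2,0,0],[0.2,0,0],[0.2,0,0],[0.15,0,0],[0,0,0],[0,0,0]],"spin":[0,0,0,0,0,0,0,0,0]}' | sed -n 2p
python3 -c "
from h import *
fl()"
```

```text
ee_pos: [655.7, -77.7, -21.0]
feed -95.9116196240424 lat -0.5612393607692745 F -0.08642547373898594 -0.3778457883380047 yaw 94.1737900523767
```

```bash

python3 -m jog '{"jaw":[16,16,16,16,16],"slide":[[0.12,0,0],[0.12,0,0],[0.1,0,0],[0,0,0],[0,0,0]],"spin":[0,0,0,0,0]}' | sed -n 2p
python3 -c "
from h import *
fl()"
```

```text
ee_pos: [654.8, -67.7, -21.0]
feed -85.84755469799954 lat -0.41437266321899285 F -0.4729632385265097 -0.06705578036484623 yaw 94.17765274109071
```

```bash

python3 -m jog '{"jaw":[16,16,16,16,16],"slide":[[0.1,0,0],[0.1,0,0],[0.06,0,0],[0,0,0],[0,0,0]],"spin":[0,0,0,0,0]}' | sed -n 2p
python3 -c "
from h import *
fl()"
```

```text
ee_pos: [654.2, -60.0, -20.9]
feed -78.17206622819124 lat -0.384679056272621 F -0.2354791566953596 -0.9404750610985939 yaw 94.18129095545318
```

```bash

python3 -m jog '{"jaw":[16,16,16],"slide":[[0.06,0,0],[0,0,0],[0,0,0]],"spin":[0,0,0]}' | sed -n 2p
python3 -c "
from h import *
fl()"
```

```text
ee_pos: [654.1, -58.6, -20.9]
feed -76.77815309237056 lat -0.3881129917416773 F -0.8283123287824369 -0.2255883081388341 yaw 94.18894899761848
```

```bash

python3 -m jog '{"jaw":[16,16,16],"slide":[[0.05,0,0],[0,0,0],[0,0,0]],"spin":[0,0,0]}' | sed -n 2p
python3 -c "
from h import *
fl()"
```

```text
ee_pos: [654.0, -57.7, -20.9]
feed -75.78779914713289 lat -0.38403759874371535 F -3.8569823218922283 -0.03994369740286276 yaw 94.19883918138927
```

```bash

python3 -m jog '{"jaw":[16,16,16],"slide":[[0.05,0,0],[0,0,0],[0,0,0]],"spin":[0,0,0]}' | sed -n 2p
python3 -c "
from h import *
fl()"
```

```text
ee_pos: [654.0, -56.1, -20.9]
feed -74.26129994992692 lat -0.45944933673190014 F -5.043503099329754 -0.3020926183945578 yaw 94.20014021147246
```

```bash

python3 -m jog '{"jaw":[16,16,16],"slide":[[0.05,0,0],[0,0,0],[0,0,0]],"spin":[0,0,0]}' | sed -n 2p
python3 -c "
from h import *
fl()"
```

```text
ee_pos: [653.9, -54.8, -20.9]
feed -72.93782600817522 lat -0.4142441341976739 F -5.5430040454710365 -0.14407971319967985 yaw 94.20514930551171
```

A steady 5 N: the spacer is being slid through its hole play. Push on until firm.

```bash

python3 -m jog '{"jaw":[16,16,16],"slide":[[0.05,0,0],[0,0,0],[0,0,0]],"spin":[0,0,0]}' | sed -n 2p
python3 -c "
from h import *
fl()"
```

```text
ee_pos: [653.8, -54.6, -20.9]
feed -72.75754373848848 lat -0.40808392543407984 F -8.021699714362745 -0.04389316628978306 yaw 94.23889298891815
```

```bash

python3 -m jog '{"jaw":[16,16,16],"slide":[[0.04,0,0],[0,0,0],[0,0,0]],"spin":[0,0,0]}' | sed -n 2p
python3 -c "
from h import *
fl()"
```

```text
ee_pos: [653.9, -54.6, -20.8]
feed -72.70325901729134 lat -0.47943800601348835 F -12.145512273875616 -0.43210454542934784 yaw 94.26622129198786
```

Firm stop (12 N, no further travel). Back off, rise clear, and look.

```bash

python3 -m jog '{"jaw":[16,16,16,16,16,16,16,16,16,16],"slide":[[-0.1,0,0],[-0.2,0,0],[-0.4,0,0],[-0.3,0,-0.2],[0,0,-0.8],[-0.5,0,-1],[-1,0,-1],[-1,0,-1],[-1,0,-1],[-1,0,0]],"spin":[0,0,0,0,0,0,0,0,0,0]}' >/dev/null
python3 -m jog '{"jaw":[16,16,16,16,16],"slide":[[-0.9,0,0],[-0.8,0,0],[-0.3,0,0],[0,0,0],[0,0,0]],"spin":[0,0,0,0,0]}' | sed -n '1,4p'
python3 - <<'E'
from h import *
import cv2
t=env.grab_frame("top")[:,:,::-1];s=env.grab_frame("scene")[:,:,::-1]
a=cv2.resize(t[175:250,275:385],(396,270),interpolation=cv2.INTER_CUBIC)
b=cv2.resize(s[190:295,240:370],(404,326),interpolation=cv2.INTER_CUBIC)
c=cv2.resize(t[160:360,205:405],(396,396));d=cv2.resize(s[190:400,150:470],(404,270))
L=np.vstack([a,np.zeros((326-270,396,3),np.uint8)]);
im=np.vstack([np.hstack([L,b]),np.hstack([c[:270],d])])
cv2.imwrite("pics/end.png",im);print(im.shape)
E
```

```text
time_s: 35.55
ee_pos: [669.8, -275.0, 129.1]
ee_rot: [-180.0, -0.1, 94.2]
force: [0.7, 0.1, 0.0]
(596, 800, 3)
```

View pics/end.png

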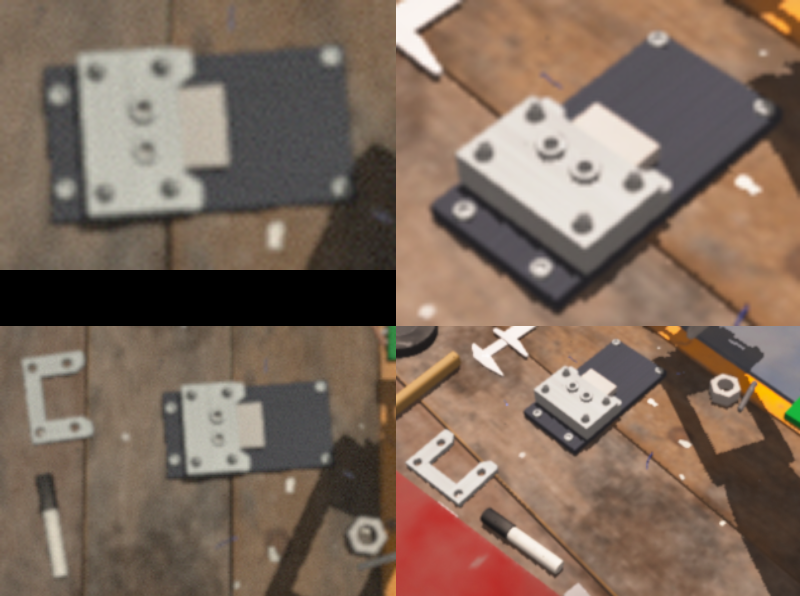

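The final picture shows the bush plate flat on the thick spacer with all four pillars through. The blank's tail stands out square at top crop (226,125). The thin spacer, marker and nut are unmoved, and the gripper is clear.

```bash
python3 -c "
from workcell import env
print(env.job_done())"
```

```text
the job is handed in; nothing more can be done
None
```

The job is handed in at about 36 s: thick spacer and bush plate are seated flat on the four pillars, and the blank was pushed with 12 N to a firm stop against the spacer's closed end (squareness judged by eye from the last picture, not measured).

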